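# Tighten the clamp nut at the bottom of a vial carousel's hub

### The arm

A 7-joint arm with a two-finger parallel gripper is mounted at the origin on the work surface. World frame = base frame: x ahead of the robot, y to its left, z up, the work surface at z = 0. Lengths are in m, angles in rad, forces in N, time in s.
With the tool pointing down it reaches from about 0.4 to 0.875 m from the base axis. Payload 19.3 kg.
Tool frame: the origin (TCP) lies at the very end of the fingers, on their centre line; the grasp point (between the pads) lies 19 mm behind it; z points along the fingers, y is the direction in which the jaws open and shut (so a half turn about z gives the same grasp; the last joint's range is limited). The gripper opens to 85 mm and grips with 20 to 120 N. Pads are 22 mm wide; open, the fingers measure 114 mm over their backs; the gripper's body (76 mm by 85 mm) begins 54 mm behind the grasp point. The pads swing forward as they close: fully open they stand 13 mm farther back than shut.
Start: joints at [-1.203, 0.521, -0.036, 1.599, 0.021, 1.021, -0.113], TCP at [0.265, 0.566, 0.192] pointing down, gripper open.
Joint ranges: [-2.91, 2.91], [-0.3, 2.13], [-1.5, 1.42], [0.17, 2.43], [-1.26, 4.41], [0.16, 1.93], [-2.52, 2.52]. Speed limits (rad/s): [1.89, 1.89, 2.39, 2.39, 3.01, 3.01, 3.01].

### API

Orientations are given as [roll, pitch, yaw] about the fixed x, y, z axes, in that order (R = Rz(yaw) Ry(pitch) Rx(roll)).
In Python, from workcell import telemetry, imaging, ticket gives the robot as it stands.
- The arm moves only by the tool carry_out, never from a script. Its argument "series" is a list of rows, each a list of 7 numbers: the shift along the tool's x, y, z in m, then the turn, a rotation vector about the tool's x, y, z in rad, then the closure in counts, from 0 (fully open) to 255 (shut). In form: [[tx, ty, tz, ax, ay, az, jaw], ...]. A call has 1 to 10 rows; each row is the pose to reach, as a shift and turn from the pose commanded when the call began, along the tool's axes at that moment; what a row does not reach only later rows make up. A row lasts 1/8 s, in which the tool goes at most 62.5 mm and 10.7 degrees, less where a joint would pass 70% of its speed; a pose out of reach is approached as far as the arm can. A call with a gripper value outside its range is refused whole. The fingers move at their own pace and stop on an object; "force" is the grip in N (left out, the last holds). Time passes only in rows, so rows that repeat a pose let the fingers close. It gives the time, the measured TCP pose, the force and the opening at its end, in the units of the state.
- telemetry.observe(): the state, without advancing time (a new reading comes with each control period).
- imaging.grab_frame(name): name is "scene" or "top" or "wrist"; returns (picture, depth): 480x640x3 uint8, blue, green, red; 480x640 float32, m along the optical axis (not along the pixel's ray), 0 where there is no reading.
- imaging.camera_info(name): a dict with "mtx" (3x3 intrinsics, pixels), "extrinsics" (4x4, takes a point from camera to world coordinates); the wrist camera has in their place "hand_eye" (4x4, takes a point from camera to tool coordinates, whose origin is the TCP and whose axes are the flange's). Camera axes: x right, y down, z forward; pixel columns grow to the right and rows downward; lengths in m; the calibration is good to about 2 mm. A picture is of the moment at which its call begins: read the wrist's pose just before it. camera_info takes no time and is no camera call.
- ticket.job_done(): hands the job in, once; it reports no verdict.
The state is a dict: "clock": time; "qpos": joint angles; "qd": joint speeds; "joint_efforts": joint torques, N m; "position": TCP position; "tool_rot": TCP orientation; "force": force on the tool from outside, world axes, zero at the start; "moment": the same for the moment, N m; "grip_width": finger opening in m.
Only numpy, scipy, OpenCV 4.12 (cv2) and the standard library are available. Lean on these libraries where they do the work, as an engineer would, in place of code of your own. Each camera call takes 0.05 s, during which the arm holds its last target.

### The job

Take the big long-shanked socket wrench from its stand, lower it down the deep bore in the middle of the vial carousel until it sits fully on the nut at the bottom, then turn it clockwise until the nut comes up against its stop and nip it up to about 0.5 N m. Press only lightly, the spindle under the nut is sprung and must not be bottomed, and do not over-tighten. Then put the wrench back upright in its own well of the stand, right down, let go, and leave the small driver and the loose vials as they stand.

Things in the scene. Friction and masses are not known exactly. Their poses are not given: they have to be found in the camera images.
- wrench_grip (a point): centre of the handle of the loose socket wrench (0.28 kg). The wrench stands upright at the start, its z axis up along the shank. Handle: black flat-sided block, 60 mm along the wrench's x, 18 mm thick along its y (grip it across this thickness), 36 mm tall, this point 128 mm above the foot. Below it a steel shank 16 mm across, and at the bottom a steel socket 36 mm across and 30 mm tall. Whole wrench 146 mm tall
- wrench_foot (a point): centre of the open lower end of the wrench's socket, on the wrench's axis, 128 mm below wrench_grip. The opening is 29.5 mm across and 12 mm deep, with six lugs standing inwards to 19.8 mm across, one on the wrench's x axis, the others every 60 degrees, each spanning 25 degrees: they go down into the six gaps of the nut with about 4.5 degrees to spare either way
- stand_well (a point): centre of the floor of the wrench's well in the aluminium tool stand, 12 mm above the bench. The well is round, 40 mm across (52 mm at its flared mouth) and 34 mm deep, 64 mm across outside, so its mouth is 46 mm above the bench. The stand is fixed; its x axis points to the second, smaller well, 88 mm away, which holds the small driver
- bore_mouth (a point): centre of the mouth of the hub bore, on top of the black vial carousel (fixed, 230 mm across, axis vertical); 105 mm above the bench. The bore is round and vertical, 38.4 mm across, its mouth flared to 54 mm over the top 12 mm; the carousel's rim, with vials up to 83 mm above the bench, lies lower than the hub
- nut_top (a point): centre of the top face of the brass nut (star-shaped: six teeth, 28 mm across their tips, 18 mm across the core, 14 mm tall, each tooth spanning 26 degrees) while nothing presses on it, a fixed point on the bore's axis, 69 mm below the mouth. With the socket fully home its foot is 12 mm below the nut's top. The angle of the nut's teeth differs from time to time and is not given (the axes here are the carousel's): it must be found by feel or seen from above
- nut (a joint): turn of the nut on its stud, rad, growing clockwise seen from above (tightening). It starts between about -0.9 and -0.45, turns stiffly (about 0.12 N m), stays where it is left, and meets its stop at 0; below -1.6 it does not go
- stud (a joint): twist of the stud under the nut, rad, clockwise positive; a torsion spring of 3 N m per rad, 0 when no torque is on the nut, so 0.5 N m on the nut reads 0.17
- spindle (a joint): how far the sprung spindle with nut and stud is pressed down, m; 0 when free, 3 N per mm, so 10 N reads 0.0033. It bottoms at 0.009
- driver_mid (a point): centre of the small driver standing in the second well of the stand: 25 mm across, 105 mm tall, round grey handle and steel shank; this point is 50 mm above its foot; a bystander
- vial_a_mid (a point): loose closed glass vial with a black cap, 22 mm across, 47 mm tall, standing on the bench; this point is at its centre, half-way up; a bystander
- vial_b_mid (a point): loose closed glass vial with a black cap, 22 mm across, 47 mm tall, standing on the bench; this point is at its centre, half-way up; a bystander
- vial_c_mid (a point): loose closed glass vial with a black cap, 22 mm across, 47 mm tall, standing on the bench; this point is at its centre, half-way up; a bystander
Not all that is in view belongs to the job. Leave any yellow look-alike of the part that bears wrench_grip alone.

How it is judged:
On the way, in this order (a step that is already met when the one before it is completed fails the run):
1. the socket sits fully on the nut: its foot at least 9 mm below the nut's free height and within 3 mm of its axis (z of wrench_foot in the frame of nut_top below -0.009 m and horizontal distance between wrench_foot and nut_top below 0.003 m), for 0.1 s.
2. the nut is at its stop and held to at least 0.27 N m (stud twist over 0.09) for 0.1 s, the wrench still on it (value of joint nut above -0.04 rad and value of joint stud above 0.09 rad and z of wrench_foot in the frame of nut_top below -0.008 m), for 0.1 s.
At the end, for the whole second after the job is handed in: the nut is at its stop (within 0.08 rad), and the wrench stands upright (within 0.15 rad) in its own well, foot within 6 mm of the well's centre and 4 mm of its floor, at rest and released (value of joint nut above -0.08 rad and horizontal distance between wrench_foot and stand_well below 0.006 m and z of wrench_foot in the frame of stand_well below 0.004 m and angle between wrench_grip's own z axis and vertical below 0.15 rad and linear speed of wrench below 0.02 m/s); the robot touches nothing.
It fails at once if the spindle is pressed down more than 7 mm (21 N) (value of joint spindle above 0.007 m).
It fails at once if the nut is tightened beyond 0.9 N m (stud twist over 0.3) (value of joint stud above 0.3 rad).
It fails at once if the small driver or a loose vial is moved more than 25 mm (distance of any of driver_mid, vial_a_mid, vial_b_mid, vial_c_mid from where it was at the start of the episode above 0.025 m).
It also fails if it takes over 72 s, if anything falls off the work surface, if the arm or the gripper's body presses on something with over 40 N, if the wrist force passes 120 N, or if a joint passes its speed limit or range.

## Working session

There is one attempt and no reset: what is moved stays moved. The work goes in short steps, Python scripts to look and compute and a tool call to move; the robot and the scene stay as the last step left them, time stands still between calls to the robot, and variables do not carry over. Pictures are saved under pics/ and viewed, and the job is handed in when it is done.

Besides the shell and the picture viewer there is one more tool, called after ">>>" as name(argument=value, ...) on one line, values as JSON. carry_out: Moves the arm, as the interface text tells. Its arguments: {"type":"object","properties":{"series":{"type":"array"},"force":{"type":"number"}},"required":["series"]}

```bash
ls; mkdir -p pics; cat > look.py <<'E'
import sys,cv2,numpy as np
from workcell import telemetry,imaging
for n in sys.argv[2:]:
    s=telemetry.observe()
    p,d=imaging.grab_frame(n)
    cv2.imwrite(f'pics/{sys.argv[1]}_{n}.png',p); np.savez(f'pics/{sys.argv[1]}_{n}.npz',d=d,pos=s['position'],rot=s['tool_rot'])
E
python3 look.py a scene top wrist; python3 -c "
from workcell import telemetry,imaging
import numpy as np
np.set_printoptions(suppress=True,precision=4)
print(telemetry.observe())
for n in ['scene','top','wrist']: print(imaging.camera_info(n))"
```

```text
pics
{'clock': 0.15, 'qpos': array([-1.2032,  0.5219, -0.0363,  1.5998,  0.0212,  1.0211, -0.1128]), 'qd': array([-0.0005, -0.0013,  0.0021, -0.001 ,  0.0005,  0.0006, -0.0003]), 'joint_efforts': array([  0.0031, -92.7397,   1.9815, -37.0063,   0.0181,   0.0063,
         0.    ]), 'position': array([0.2649, 0.5658, 0.1919]), 'tool_rot': array([-3.1408,  0.0001,  2.7038]), 'force': array([-0.866 , -0.2785,  0.5378]), 'moment': array([0.0286, 0.0318, 0.0424]), 'grip_width': 0.08546462779627459}
{'mtx': array([[523.8705,   0.    , 325.8693],
       [  0.    , 523.8705, 248.2359],
       [  0.    ,   0.    ,   1.    ]]), 'extrinsics': array([[-0.6032,  0.6543, -0.4561,  0.9952],
       [ 0.7976,  0.492 , -0.349 ,  0.2232],
       [-0.004 , -0.5743, -0.8186,  0.8869],
       [ 0.    ,  0.    ,  0.    ,  1.    ]])}
{'mtx': array([[578.3953,   0.    , 317.9352],
       [  0.    , 578.3953, 246.7173],
       [  0.    ,   0.    ,   1.    ]]), 'extrinsics': array([[-0.0202, -0.981 ,  0.1927,  0.3472],
       [-0.9992,  0.0266,  0.0307, -0.1225],
       [-0.0352, -0.1919, -0.9808,  1.2092],
       [ 0.    ,  0.    ,  0.    ,  1.    ]])}
{'mtx': array([[385.7852,   0.    , 314.8901],
       [  0.    , 385.7852, 236.3657],
       [  0.    ,   0.    ,   1.    ]]), 'hand_eye': array([[-0.0007, -0.9507, -0.3102,  0.08  ],
       [ 1.    , -0.0011,  0.0013, -0.0006],
       [-0.0016, -0.3102,  0.9507, -0.1811],
       [ 0.    ,  0.    ,  0.    ,  1.    ]])}
```

View pics/a_scene.png

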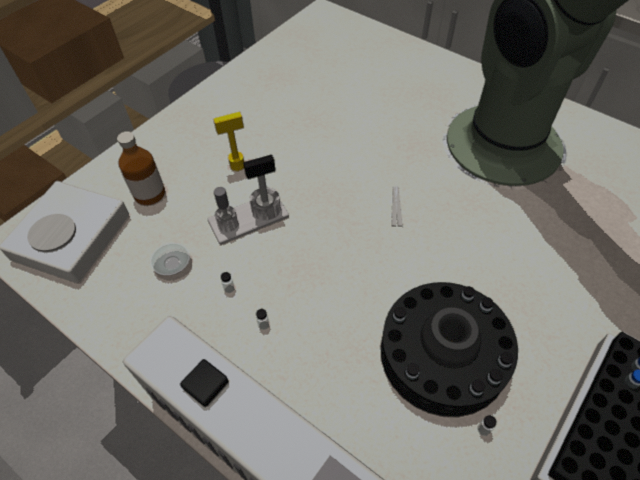

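View pics/a_top.png

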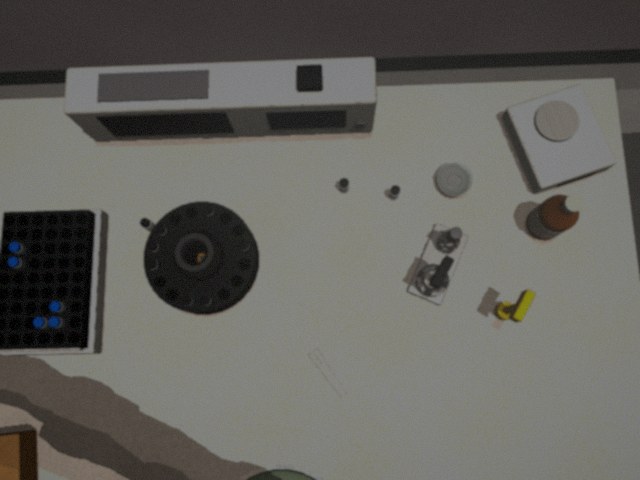

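View pics/a_wrist.png

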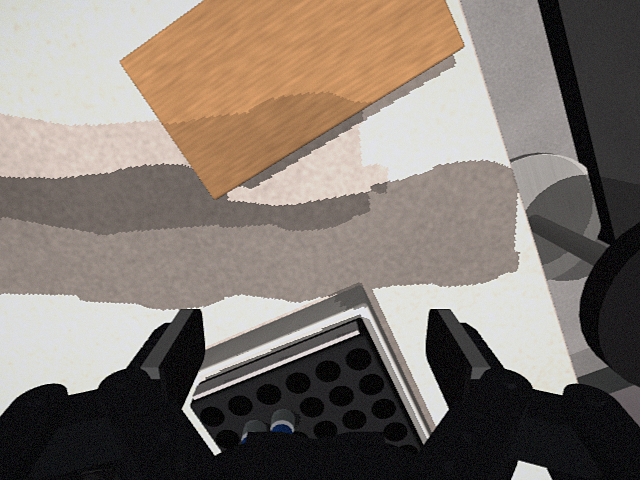

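```bash
cat > h.py <<'E'
import cv2,numpy as np
from scipy.spatial.transform import Rotation as R
from workcell import telemetry,imaging
np.set_printoptions(suppress=True,precision=4)
def T_of(name,npz=None):
    i=imaging.camera_info(name)
    if 'extrinsics' in i: return i['mtx'],i['extrinsics']
    T=np.eye(4);T[:3,:3]=R.from_euler('xyz',npz['rot']).as_matrix();T[:3,3]=npz['pos']
    return i['mtx'],T@i['hand_eye']
def ray(name,uv,z,npz=None):
    K,T=T_of(name,npz)
    uv=np.atleast_2d(np.float64(uv)); d=np.c_[uv,np.ones(len(uv))]@np.linalg.inv(K).T@T[:3,:3].T
    o=T[:3,3]; return o+d*((z-o[2])/d[:,2])[:,None]
def proj(name,P,npz=None):
    K,T=T_of(name,npz); P=np.atleast_2d(P); c=(P-T[:3,3])@T[:3,:3]; c=c@K.T; return c[:,:2]/c[:,2:]
E
python3 - <<'E'
from h import *
t=cv2.imread('pics/a_top.png'); s=cv2.imread('pics/a_scene.png')
a=cv2.resize(t[210:320,390:500],(400,400),interpolation=2); b=cv2.resize(t[215:295,155:235],(400,400),interpolation=2)
cv2.imwrite('pics/b1.png',np.hstack([a,b]))
a=cv2.resize(s[140:240,195:295],(400,400),interpolation=2); b=cv2.resize(s[280:400,390:510],(400,400),interpolation=2)
cv2.imwrite('pics/b2.png',np.hstack([a,b]))
E
```

```text
(no output)
```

View pics/b1.png

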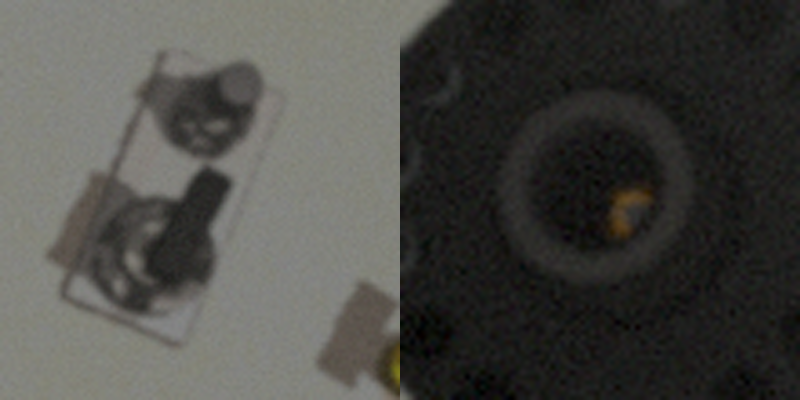

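View pics/b2.png

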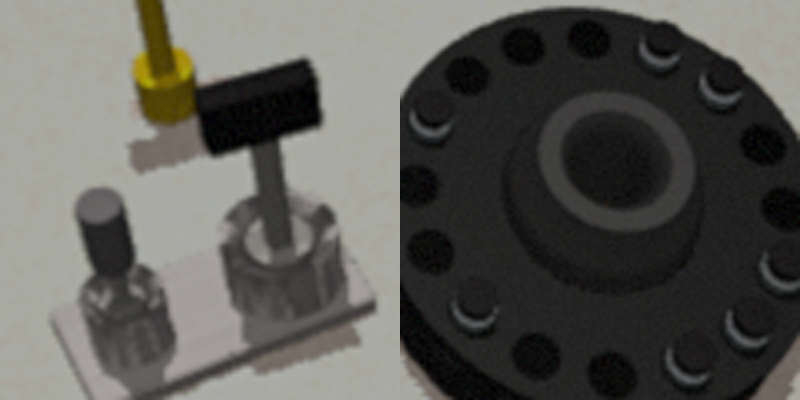

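```bash
python3 - <<'E'
from h import *
for n in ['top','scene']:
    d=np.load(f'pics/a_{n}.npz')['d']; img=cv2.imread(f'pics/a_{n}.png')
    K,T=T_of(n); v,u=np.mgrid[:480,:640]
    P=np.stack([(u-K[0,2])/K[0,0]*d,(v-K[1,2])/K[1,1]*d,d],-1)@T[:3,:3].T+T[:3,3]
    np.save(f'pics/P_{n}.npy',P)
    dark=img.max(2)<60
    m=(P[...,2]>.147)&(P[...,2]<.168)&dark&(P[...,1]<-.2)&(P[...,0]>.2)&(P[...,0]<.8)
    if n=='top': m&=(u>400)&(u<500)
    q=P[m]; print(n,len(q),q.mean(0),cv2.minAreaRect(np.float32(q[:,:2]*1000)), q[:,2].max())
    m=(P[...,2]>.100)&(P[...,2]<.110)&(P[...,1]>-.1)&(P[...,0]>.2)&(P[...,0]<.7)&(P[...,1]<.35)
    q=P[m]; print(len(q),cv2.minEnclosingCircle(np.float32(q[:,:2]*1000)),np.median(q[:,2]))
E
```

```text
top 307 [ 0.5008 -0.3133  0.1578] ((502.019287109375, -314.4699401855469), (18.358448028564453, 57.119483947753906), 58.87862014770508) 0.16318199681556322
771 ((560.374267578125, 155.39439392089844), 40.14113998413086) 0.10460076650899786
scene 315 [ 0.5129 -0.3279  0.1555] ((561.9730834960938, -420.36053466796875), (42.36741638183594, 295.5931701660156), 29.162885665893555) 0.1649875200187757
1063 ((561.8035278320312, 155.5184326171875), 40.355899810791016) 0.10467882276962315
```

>>> carry_out(series=[[-0.522,-0.246,0.03,0,0,0,0],[-0.522,-0.246,0.03,0,0,0,0],[-0.522,-0.246,0.03,0,0,0,0],[-0.522,-0.246,0.03,0,0,0,0],[-0.522,-0.246,0.03,0,0,0,0],[-0.522,-0.246,0.03,0,0,0,0],[-0.522,-0.246,0.03,0,0,0,0],[-0.522,-0.246,0.03,0,0,0,0],[-0.522,-0.246,0.03,0,0,0,0],[-0.522,-0.246,0.03,0,0,0,0]])

```text
clock: 1.4
position: [0.6351, 0.1173, 0.1616]
tool_rot: [-3.14, 0.001, 2.699]
force: [-0.1, 0.9, -0.0]
grip_width: 0.0855
```

>>> carry_out(series=[[0,0,0,0,0,0,0],[0,0,0,0,0,0,0]])

```text
clock: 1.65
position: [0.6326, 0.1238, 0.1623]
tool_rot: [3.141, -0.001, 2.706]
force: [0.3, 0.4, -0.5]
grip_width: 0.0859
```

```bash
python3 look.py c wrist; python3 -c "
from h import *
s=telemetry.observe();print(s['position'],s['tool_rot'],s['qpos'])
n=np.load('pics/c_wrist.npz'); print(T_of('wrist',n)[1][:3,3]); print(proj('wrist',[[.561,.1555,.105],[.561,.1555,.036]],n))"
```

```text
[0.6326 0.1238 0.1624] [ 3.1411 -0.0006  2.706 ] [-0.3194  0.5844  0.0529  1.577  -0.036   0.9813  0.8799]
[0.5599 0.1569 0.3435]
[[312.7186 113.7291]
 [313.0249 113.0859]]
```

View pics/c_wrist.png

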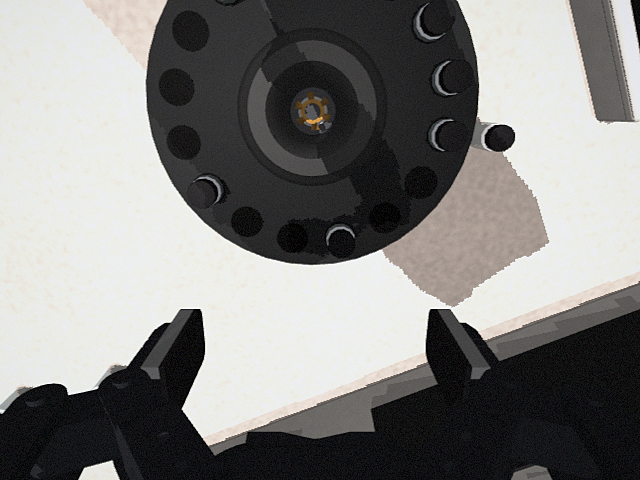

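```bash
python3 - <<'E'
from h import *
t=cv2.imread('pics/c_wrist.png')
a=cv2.resize(t[85:140,285:340],(550,550),interpolation=2); a=np.clip(a.astype(float)*1.6,0,255)
cv2.imwrite('pics/c1.png',a)
E
```

```text
[ WARN:0@0.502] global loadsave.cpp:1063 imwrite_ Unsupported depth image for selected encoder is fallbacked to CV_8U.
```

View pics/c1.png

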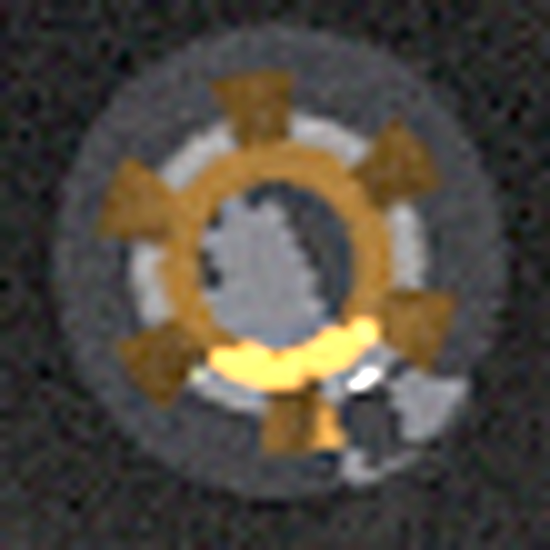

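```bash
python3 - <<'E'
from h import *
n=np.load('pics/c_wrist.npz'); t=cv2.imread('pics/c_wrist.png')
c=np.array([(252,105),(402,160),(420,325),(300,415),(160,365),(138,200)],float)/10-.5+[285,85]
W=ray('wrist',c,.036,n)[:,:2]; ctr=W.mean(0); d=W-ctr
print(ctr,np.hypot(*d.T)*1000,np.degrees(np.arctan2(d[:,1],d[:,0])))
hsv=cv2.cvtColor(t,cv2.COLOR_BGR2HSV); m=cv2.inRange(hsv,(8,110,50),(28,255,255)); m[:80]=0;m[145:]=0;m[:,:280]=0;m[:,345:]=0
v,u=np.nonzero(m); P=ray('wrist',np.c_[u,v],.036,n)[:,:2]
for k in range(5):
    e=P-ctr; r=np.hypot(*e.T); s=(r>.0105)&(r<.0145); a=np.arctan2(e[s,1],e[s,0]); ph=np.angle(np.exp(6j*a).mean())/6
    break
print(s.sum(),np.degrees(ph))
# hub: bore floor circle / ring edge via gray blobs
g=cv2.GaussianBlur(cv2.cvtColor(t,cv2.COLOR_BGR2GRAY),(5,5),0)
cs=cv2.HoughCircles(g,cv2.HOUGH_GRADIENT,1.5,5,param1=60,param2=40,minRadius=30,maxRadius=80)
print(cs[0][:8] if cs is not None else None)
E
```

```text
[0.5593 0.1558] [11.3966 11.8378 11.6616 11.2239 11.7331 11.5123] [ 164.9652  103.3015   42.2088  -16.753   -75.7034 -137.98  ]
196 -16.888358267401678
[[312.75 105.75  65.55]
 [309.75 113.25  72.45]
 [314.25 117.75  57.6 ]
 [302.25 107.25  72.45]
 [311.25  98.25  59.25]
 [320.25 105.75  55.65]
 [326.25 104.25  79.05]
 [318.75 114.75  55.95]]
```

>>> carry_out(series=[[-0.146,-0.46,-0.073,0,0,0.105,0],[-0.146,-0.46,-0.073,0,0,0.105,0],[-0.146,-0.46,-0.073,0,0,0.105,0],[-0.146,-0.46,-0.073,0,0,0.105,0],[-0.146,-0.46,-0.073,0,0,0.105,0],[-0.146,-0.46,-0.073,0,0,0.105,0],[-0.146,-0.46,-0.073,0,0,0.105,0],[-0.146,-0.46,-0.073,0,0,0.105,0],[-0.146,-0.46,-0.073,0,0,0.105,0],[-0.146,-0.46,-0.073,0,0,0.105,0]])

```text
clock: 2.95
position: [0.5712, -0.3549, 0.2352]
tool_rot: [3.141, -0.0, 2.6]
force: [0.3, 0.7, 0.7]
grip_width: 0.0855
```

>>> carry_out(series=[[0,0,0,0,0,0,0],[0,0,0,0,0,0,0]])

```text
clock: 3.2
position: [0.5712, -0.3554, 0.2354]
tool_rot: [3.141, -0.0, 2.601]
force: [0.0, -0.0, -0.7]
grip_width: 0.0853
```

```bash
python3 look.py d wrist; python3 -c "
from h import *
s=telemetry.observe();print(s['position'],s['tool_rot'],s['qpos'])
n=np.load('pics/d_wrist.npz'); print(T_of('wrist',n)[1][:3,3])"
```

```text
[ 0.571  -0.3557  0.2354] [ 3.1414 -0.      2.6   ] [ 0.3759  0.5694  0.151   1.4169 -0.0887  1.162   1.5679]
[ 0.5023 -0.3147  0.4165]
```

View pics/d_wrist.png

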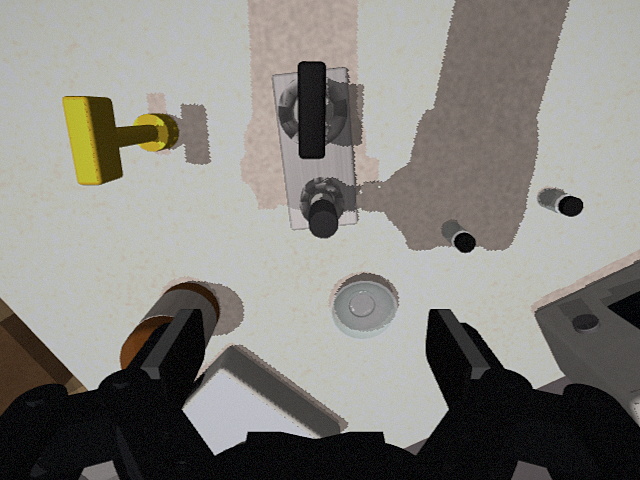

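```bash
python3 - <<'E'
from h import *
n=np.load('pics/d_wrist.npz'); t=cv2.imread('pics/d_wrist.png')
g=cv2.cvtColor(t,cv2.COLOR_BGR2GRAY)
m=(g<45).astype(np.uint8)*255; m[:50]=0;m[170:]=0;m[:,:285]=0;m[:,340:]=0
m=cv2.morphologyEx(m,cv2.MORPH_OPEN,np.ones((5,5)))
c=max(cv2.findContours(m,0,1)[0],key=cv2.contourArea)[:,0]
W=ray('wrist',c,.158,n); r=cv2.minAreaRect(np.float32(W[:,:2]*1000)); print(r,cv2.minAreaRect(c))
a=cv2.resize(t[40:240,250:380],(520,800)); a=a[:600]; cv2.imwrite('pics/d1.png',cv2.convertScaleAbs(a,alpha=1.5))
E
```

```text
((502.024169921875, -316.51470947265625), (17.243541717529297, 58.313636779785156), 58.181968688964844) ((311.5, 110.0), (96.0, 27.0), 90.0)
```

View pics/d1.png

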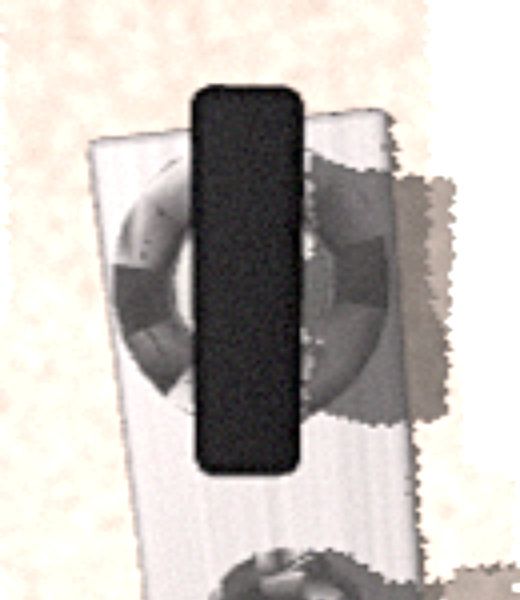

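>>> carry_out(series=[[0.04,-0.001,0,0,0,0,0],[0.079,-0.002,0,0,0,0,0],[0.079,-0.002,0,0,0,0,0],[0.079,-0.002,0.04,0,0,0,0],[0.079,-0.002,0.08,0,0,0,0],[0.079,-0.002,0.113,0,0,0,0],[0.079,-0.002,0.113,0,0,0,0],[0.079,-0.002,0.113,0,0,0,0]])

```text
clock: 4.25
position: [0.5028, -0.3179, 0.1235]
tool_rot: [3.142, 0.001, 2.599]
force: [-0.1, 0.1, 0.3]
grip_width: 0.0853
```

>>> carry_out(series=[[0,0,0,0,0,0,255],[0,0,0,0,0,0,255],[0,0,0,0,0,0,255],[0,0,0,0,0,0,255],[0,0,0,0,0,0,255],[0,0,0,0,0,0,255],[0,0,0,0,0,0,255],[0,0,0,0,0,0,255]], force=90)

```text
clock: 5.25
position: [0.502, -0.3175, 0.1223]
tool_rot: [-3.142, -0.0, 2.599]
force: [-0.1, -0.6, 1.1]
grip_width: -0.0
```

```bash
python3 look.py e wrist; python3 -c "
from h import *
s=telemetry.observe();print(s)"
```

```text
{'clock': 5.3, 'qpos': array([ 0.3741,  0.5584,  0.1291,  1.7559, -0.0922,  0.8331,  1.5739]), 'qd': array([ 0.0003, -0.0018, -0.0002, -0.0006, -0.0003, -0.001 ,  0.0011]), 'joint_efforts': array([  0.0032, -90.099 ,   5.8303, -32.0003,   0.0161,   0.0017,
        -0.    ]), 'position': array([ 0.502 , -0.3175,  0.1223]), 'tool_rot': array([-3.1416, -0.    ,  2.5988]), 'force': array([ 0.9055, -0.1445, -0.2861]), 'moment': array([-0.0202,  0.0136,  0.0142]), 'grip_width': 0.00020446249822265086}
```

View pics/e_wrist.png

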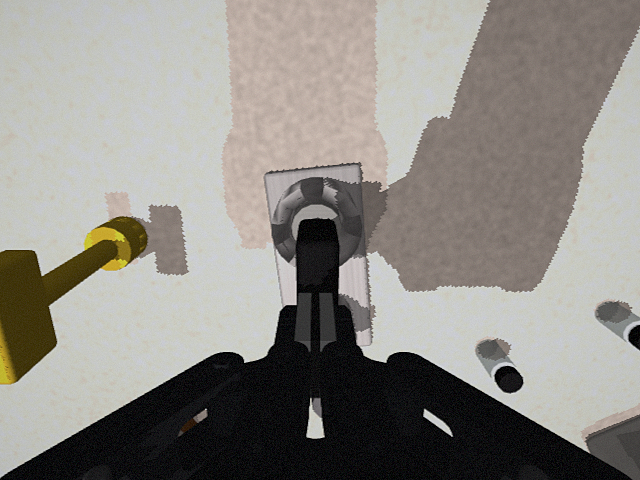

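```bash
python3 -c "
from h import *
n=np.load('pics/e_wrist.npz'); 
print(proj('wrist',[n['pos'],n['pos']+[0,0,.019],[.502,-.3165,.158],[.502-.0257,-.3165+.0155,.158],[.502+.0257,-.3165-.0155,.158],[.502,-.3165,.046]],n))
d=n['d']
for v in range(200,420,10): print(v,d[v,318],d[v,305])
"
```

```text
[[315.6035 275.2977]
 [315.7363 291.9271]
 [317.9115 308.6157]
 [318.035  241.3137]
 [317.8014 368.645 ]
 [316.4788 230.3318]]
200 0.2806987 0.26996002
210 0.26950482 0.26912618
220 0.18332097 0.18373773
230 0.16743977 0.1685985
240 0.15650049 0.15666355
250 0.154686 0.15429118
260 0.15449306 0.15577236
270 0.15693928 0.15787822
280 0.15929364 0.15987685
290 0.16042304 0.16068564
300 0.14723024 0.146663
310 0.13879211 0.14020248
320 0.13451591 0.13326968
330 0.12672246 0.12645383
340 0.12274176 0.1212428
350 0.12199577 0.11485689
360 0.12237619 0.10985749
370 0.12465196 0.1077811
380 0.12525482 0.10731098
390 0.12729235 0.11426334
400 0.22717202 0.11546134
410 0.23089163 0.11502755
```

```bash
python3 look.py f scene top; python3 - <<'E'
from h import *
t=cv2.imread('pics/e_wrist.png'); a=cv2.resize(t[200:440,200:440],(600,600),interpolation=2); cv2.imwrite('pics/e1.png',cv2.convertScaleAbs(a,alpha=2.5,beta=20))
t=cv2.imread('pics/f_scene.png'); a=cv2.resize(t[80:240,180:340],(600,600),interpolation=2); cv2.imwrite('pics/e2.png',cv2.convertScaleAbs(a,alpha=2))
E
```

```text
(no output)
```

View pics/e1.png

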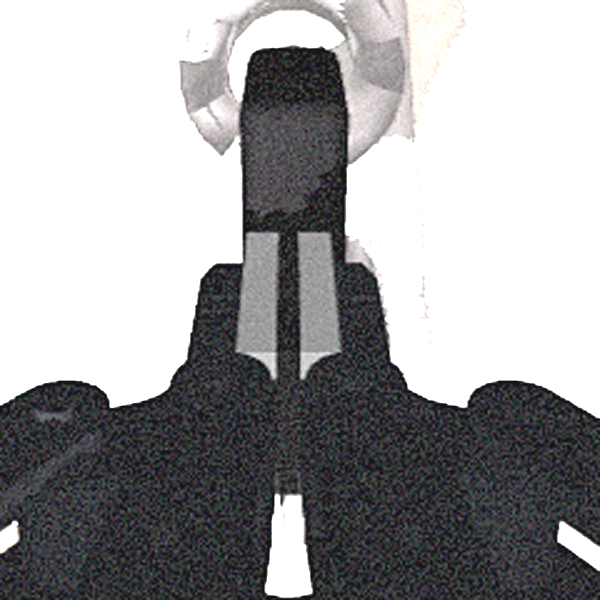

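View pics/e2.png

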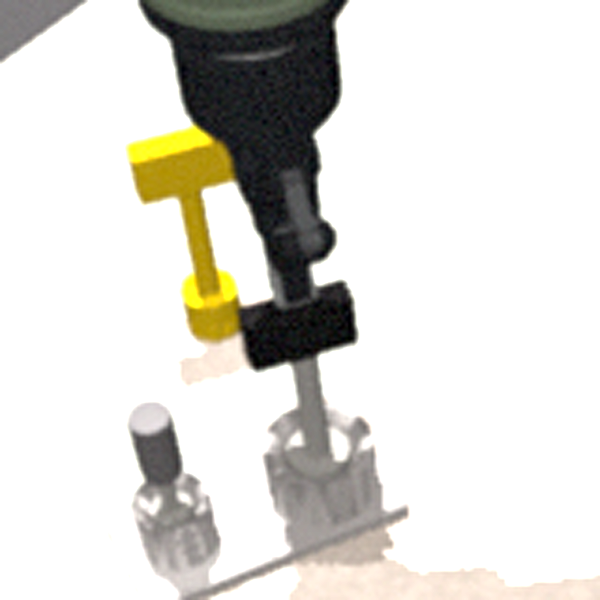

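```bash
python3 -c "
from h import *
K,_=T_of('top');K=imaging.camera_info('wrist')['mtx'];H=imaging.camera_info('wrist')['hand_eye']
def tool(u,v,d): return (H@np.r_[np.linalg.inv(K)@[u,v,1]*d,1])[:3]
d=np.load('pics/d_wrist.npz')['d']
for u,v in [(195,312),(195,330),(190,350),(440,312),(440,330),(450,350)]: print('open',u,v,tool(u,v,d[v,u]))
d=np.load('pics/e_wrist.npz')['d']
for u,v in [(305,260),(318,260),(305,285),(305,300),(328,300),(305,320),(328,320),(305,335),(290,320),(290,340),(318,300),(318,320)]: print(u,v,tool(u,v,d[v,u]))
"
```

```text
open 195 312 [ 0.0114 -0.0434 -0.0581]
open 195 330 [ 0.0055 -0.0433 -0.0604]
open 190 350 [ 0.0023 -0.0431 -0.068 ]
open 440 312 [ 0.0112  0.0444 -0.058 ]
open 440 330 [ 0.0091  0.0421 -0.0664]
open 450 350 [ 0.0081  0.0421 -0.0766]
305 260 [ 0.0226 -0.0044 -0.036 ]
318 260 [ 0.0231  0.0008 -0.0372]
305 285 [ 0.0112 -0.0045 -0.0352]
305 300 [ 0.0115 -0.0042 -0.0492]
328 300 [ 0.0115  0.0046 -0.0491]
305 320 [ 0.0112 -0.0039 -0.0634]
328 320 [ 0.0108  0.0041 -0.0628]
305 335 [ 0.0113 -0.0037 -0.0728]
290 320 [ 0.0074 -0.0095 -0.0569]
290 340 [ 0.0076 -0.0087 -0.07  ]
318 300 [ 0.0112  0.0008 -0.0487]
318 320 [ 0.0105  0.0006 -0.0623]
```

>>> carry_out(series=[[0,0,0,0,0,0,0],[0,0,0,0,0,0,0],[0,0,0,0,0,0,0],[0,0,0,0,0,0,0],[0,0,0,0,0,0,0],[0,0,0,0,0,0,0],[0,0,0,0,0,0,0]])

```text
clock: 6.28
position: [0.502, -0.3175, 0.1223]
tool_rot: [-3.142, -0.0, 2.599]
force: [0.5, -0.5, -0.2]
grip_width: 0.0853
```

>>> carry_out(series=[[0,0,0.01,0,0,0,0],[0,0,0.022,0,0,0,0],[0,0,0.033,0,0,0,0],[0,0,0.042,0,0,0,0],[0,0,0.042,0,0,0,0]])

```text
clock: 6.9
position: [0.5016, -0.3173, 0.0795]
tool_rot: [-3.141, -0.001, 2.599]
force: [0.5, 0.2, -0.7]
grip_width: 0.0855
```

>>> carry_out(series=[[0,0,0,0,0,0,255],[0,0,0,0,0,0,255],[0,0,0,0,0,0,255],[0,0,0,0,0,0,255],[0,0,0,0,0,0,255],[0,0,0,0,0,0,255]], force=90)

```text
clock: 7.65
position: [0.5023, -0.3174, 0.0806]
tool_rot: [3.141, 0.0, 2.599]
force: [0.1, 1.7, 5.8]
grip_width: 0.0168
```

```bash
python3 look.py g wrist scene; python3 -c "
from h import *
s=telemetry.observe();print(s['position'],s['tool_rot'],s['force'],s['moment'],s['grip_width'])
w=cv2.imread('pics/g_wrist.png');t=cv2.imread('pics/g_scene.png'); a=cv2.resize(t[80:240,180:340],(400,400),interpolation=2); b=cv2.resize(w[160:400,200:440],(400,400)); cv2.imwrite('pics/g1.png',cv2.convertScaleAbs(np.hstack([a,b]),alpha=2))"
```

```text
[ 0.5023 -0.3174  0.0806] [3.1413 0.0005 2.5989] [-0.6395  1.004   5.9218] [ 0.5066  0.0028 -0.0077] 0.017006573924251464
```

View pics/g1.png

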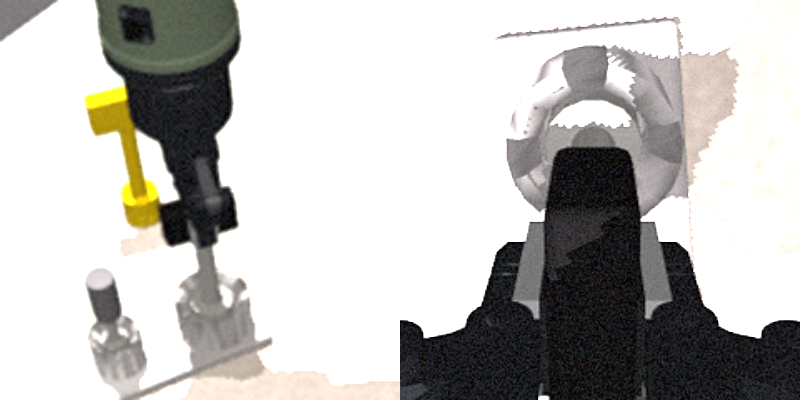

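>>> carry_out(series=[[0,0,-0.02,0,0,0,255],[0,0,-0.05,0,0,0,255],[0,0,-0.09,0,0,0,255],[0,0,-0.125,0,0,0,255],[0,0,-0.125,0,0,0,255]])

```text
clock: 8.38
position: [0.5028, -0.3181, 0.2074]
tool_rot: [3.141, 0.004, 2.599]
force: [0.6, 0.2, -3.9]
grip_width: 0.0169
```

>>> carry_out(series=[[0.02,0.0435,0,0,0,0.03,255],[0.039,0.087,0,0,0,0.06,255],[0.0585,0.1305,0,0,0,0.09,255],[0.078,0.174,0,0,0,0.12,255],[0.0975,0.2175,0,0,0,0.15,255],[0.117,0.261,0,0,0,0.18,255],[0.1365,0.3045,0,0,0,0.21,255],[0.156,0.348,0,0,0,0.24,255],[0.1755,0.3915,0,0,0,0.274,255],[0.195,0.435,0,0,0,0.274,255]])

```text
clock: 9.62
position: [0.5591, 0.157, 0.2039]
tool_rot: [-3.14, -0.001, 2.324]
force: [0.5, 0.8, -2.4]
grip_width: 0.0166
```

>>> carry_out(series=[[0,0,0,0,0,0,255],[0,0,0,0,0,0,255],[0,0,0,0,0,0,255]])

```text
clock: 10.0
position: [0.5596, 0.1544, 0.2049]
tool_rot: [-3.141, 0.0, 2.323]
force: [0.3, -0.2, -3.4]
grip_width: 0.0173
```

```bash
python3 look.py i wrist scene; python3 -c "
from h import *
s=telemetry.observe();print(s['position'],s['tool_rot'],s['force'],s['moment'],s['grip_width'],s['qpos'])
"
```

```text
[0.5597 0.1547 0.2052] [-3.1413  0.      2.3234] [ 0.0196 -1.299  -3.0205] [0.047  0.0001 0.0484] 0.016786218987216953 [-0.4346  0.4387  0.0872  1.7102 -0.0439  0.9949  0.4209]
```

View pics/i_wrist.png

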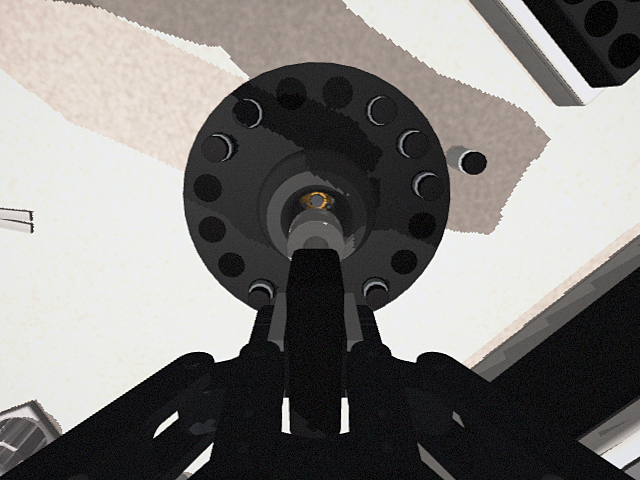

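View pics/i_scene.png

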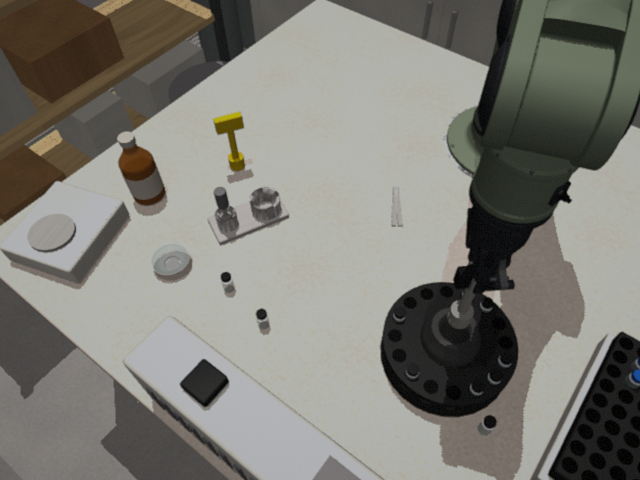

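```bash
python3 - <<'E'
from h import *
n=np.load('pics/i_wrist.npz'); t=cv2.imread('pics/i_wrist.png')
print(proj('wrist',[[*n['pos'][:2],.036],[*n['pos'][:2],.105],[.5593,.1558,.036]],n))
cv2.imwrite('pics/i1.png',cv2.convertScaleAbs(cv2.resize(t[140:280,246:386],(600,600),interpolation=2),alpha=2))
E
```

```text
[[315.3232 201.2958]
 [315.4478 221.656 ]
 [316.1318 200.032 ]]
```

View pics/i1.png

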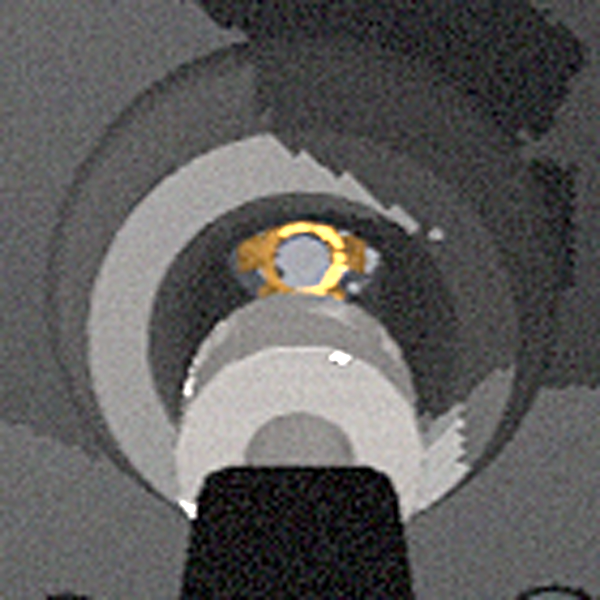

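>>> carry_out(series=[[0,0.0006,0.015,0,0,0,255],[0,0.0006,0.03,0,0,0,255],[0,0.0006,0.042,0,0,0,255],[0,0.0006,0.05,0,0,0,255],[0,0.0006,0.05,0,0,0,255]])

```text
clock: 10.72
position: [0.5599, 0.1561, 0.1546]
tool_rot: [-3.141, -0.0, 2.325]
force: [-0.2, -0.4, -2.8]
grip_width: 0.0171
```

```bash
cat > st.py <<'E'
from h import *
s=telemetry.observe();print(s['clock'],s['position'],s['tool_rot'],'F',s['force'],'M',s['moment'],s['grip_width'],'q7',s['qpos'][6])
E
python3 st.py
```

```text
10.725 [0.5599 0.1561 0.1546] [-3.1406 -0.0004  2.3248] F [-0.1587 -0.4404 -2.8422] M [0.0195 0.0209 0.0385] 0.01707097168091265 q7 0.42427935094845504
```

>>> carry_out(series=[[0,0,0.01,0,0,0,255],[0,0,0.02,0,0,0,255],[0,0,0.03,0,0,0,255],[0,0,0.04,0,0,0,255],[0,0,0.046,0,0,0,255],[0,0,0.046,0,0,0,255]])

```text
clock: 11.48
position: [0.56, 0.156, 0.1089]
tool_rot: [-3.141, -0.0, 2.325]
force: [0.1, 0.0, -3.5]
grip_width: 0.0172
```

```bash
python3 st.py
```

```text
11.475 [0.56   0.156  0.1089] [-3.1409 -0.0002  2.3248] F [ 0.1158  0.019  -3.4558] M [ 0.0139 -0.0362 -0.0182] 0.017220260468227777 q7 0.4279924099641757
```

>>> carry_out(series=[[0,0,0.002,0,0,0,255],[0,0,0.004,0,0,0,255],[0,0,0.006,0,0,0,255],[0,0,0.007,0,0,0,255],[0,0,0.007,0,0,0,255]])

```text
clock: 12.1
position: [0.5601, 0.156, 0.1022]
tool_rot: [-3.141, 0.0, 2.325]
force: [-0.4, -0.9, -3.5]
grip_width: 0.0169
```

```bash
python3 st.py
```

```text
12.1 [0.5601 0.156  0.1022] [-3.1413  0.      2.3247] F [-0.3579 -0.9073 -3.5312] M [-0.2492  0.0279  0.0212] 0.016930043449711003 q7 0.42852569348839936
```

>>> carry_out(series=[[0,0,0.0015,0,0,0,255],[0,0,0.003,0,0,0,255],[0,0,0.004,0,0,0,255],[0,0,0.004,0,0,0,255]])

```text
clock: 12.6
position: [0.5601, 0.156, 0.0982]
tool_rot: [-3.141, 0.0, 2.325]
force: [-0.9, -0.8, -3.3]
grip_width: 0.0168
```

```bash
python3 st.py
```

```text
12.6 [0.5601 0.156  0.0982] [-3.1414  0.      2.3247] F [-0.8943 -0.8487 -3.3402] M [-0.4756  0.16    0.0372] 0.016849034598323417 q7 0.4288458555226495
```

>>> carry_out(series=[[0,-0.0003,0.0015,0,0,0,255],[0,-0.0005,0.003,0,0,0,255],[0,-0.0005,0.004,0,0,0,255],[0,-0.0005,0.004,0,0,0,255]])

```text
clock: 13.1
position: [0.5597, 0.1559, 0.0942]
tool_rot: [-3.142, -0.0, 2.325]
force: [-0.9, -0.9, -3.8]
grip_width: 0.0173
```

```bash
python3 st.py
```

```text
13.1 [0.5597 0.1559 0.0942] [-3.1415 -0.0001  2.3248] F [-0.9181 -0.9086 -3.8448] M [-0.0633 -0.0035  0.017 ] 0.017251098772723444 q7 0.42944711354993553
```

>>> carry_out(series=[[0,0,0.001,0,0,0,255],[0,0,0.002,0,0,0,255],[0,0,0.002,0,0,0,255]])

```text
clock: 13.48
position: [0.5597, 0.1558, 0.0922]
tool_rot: [-3.141, -0.0, 2.325]
force: [-0.7, -0.1, -2.7]
grip_width: 0.0175
```

```bash
python3 st.py
```

```text
13.475 [0.5597 0.1558 0.0922] [-3.1415 -0.0001  2.3248] F [-0.6702 -0.0891 -2.6708] M [ 0.0783 -0.0083  0.014 ] 0.01748972072287183 q7 0.42964015435432945
```

>>> carry_out(series=[[0,0,0.0007,0,0,0,255],[0,0,0.0014,0,0,0,255],[0,0,0.0014,0,0,0,255]])

```text
clock: 13.85
position: [0.5599, 0.1558, 0.091]
tool_rot: [3.141, 0.0, 2.325]
force: [-0.8, 0.2, -0.8]
grip_width: 0.0172
```

```bash
python3 st.py
```

```text
13.85 [0.5599 0.1558 0.091 ] [3.1415 0.0001 2.3247] F [-0.7966  0.1598 -0.8404] M [-0.0256  0.1459  0.0052] 0.0171643342059428 q7 0.42971699766503196
```

>>> carry_out(series=[[0,0,0.0005,0,0,0,255],[0,0,0.001,0,0,0,255],[0,0,0.001,0,0,0,255]])

```text
clock: 14.22
position: [0.5598, 0.1558, 0.09]
tool_rot: [3.141, 0.0, 2.325]
force: [-0.4, -0.6, 1.8]
grip_width: 0.0169
```

```bash
python3 st.py
```

```text
14.225 [0.5598 0.1558 0.09  ] [3.1415 0.0001 2.3247] F [-0.3818 -0.6095  1.757 ] M [-0.0756  0.181   0.0214] 0.01692042434095623 q7 0.4297982326943863
```

>>> carry_out(series=[[0,0,0,0,0,0.06,255],[0,0,0,0,0,0.12,255],[0,0,0,0,0,0.18,255],[0,0,0,0,0,0.24,255],[0,0,0,0,0,0.3,255],[0,0,0,0,0,0.36,255],[0,0,0,0,0,0.36,255]])

```text
clock: 15.1
position: [0.5597, 0.1556, 0.0899]
tool_rot: [-3.141, 0.0, 1.965]
force: [-0.9, -2.7, 1.9]
grip_width: 0.0168
```

```bash
python3 st.py
```

```text
15.1 [0.5597 0.1556 0.0899] [-3.1414  0.0004  1.9652] F [-0.8557 -2.7015  1.9249] M [-0.6504  0.353   0.0898] 0.016806758271142135 q7 0.14159142148371473
```

>>> carry_out(series=[[0,0,0,0,0,0.04,255],[0,0,0,0,0,0.08,255],[0,0,0,0,0,0.08,255]])

```text
clock: 15.48
position: [0.5598, 0.1557, 0.0899]
tool_rot: [-3.141, 0.0, 1.884]
force: [-0.5, -3.2, 1.3]
grip_width: 0.0173
```

```bash
python3 st.py
```

```text
15.475 [0.5598 0.1557 0.0899] [-3.1415  0.0002  1.8841] F [-0.4526 -3.1668  1.3171] M [-0.8346  0.3279  0.1161] 0.01730919258542954 q7 0.07693629836389725
```

>>> carry_out(series=[[0,0,0,0,0,0.04,255],[0,0,0,0,0,0.08,255],[0,0,0,0,0,0.08,255]])

```text
clock: 15.85
position: [0.5598, 0.1558, 0.0899]
tool_rot: [-3.142, 0.0, 1.804]
force: [-1.0, -1.7, 2.8]
grip_width: 0.017
```

```bash
python3 st.py
```

```text
15.85 [0.5598 0.1558 0.0899] [-3.1415  0.0002  1.8039] F [-1.0387 -1.6663  2.8114] M [-0.925   0.2677  0.0983] 0.017024025544460045 q7 0.013013513526959897
```

>>> carry_out(series=[[0,0,0,0,0,0.04,255],[0,0,0,0,0,0.08,255],[0,0,0,0,0,0.08,255]])

```text
clock: 16.23
position: [0.5598, 0.1558, 0.0899]
tool_rot: [-3.142, 0.0, 1.724]
force: [-0.4, -2.7, 2.2]
grip_width: 0.017
```

```bash
python3 st.py
```

```text
16.225 [0.5598 0.1558 0.0899] [-3.1416  0.0001  1.7239] F [-0.3668 -2.6779  2.2443] M [-0.8767  0.2847  0.1275] 0.017036795596926935 q7 -0.05060684298127942
```

>>> carry_out(series=[[0,0,0,0,0,0.04,255],[0,0,0,0,0,0.08,255],[0,0,0,0,0,0.08,255]])

```text
clock: 16.6
position: [0.5598, 0.1558, 0.0899]
tool_rot: [3.142, 0.0, 1.644]
force: [-1.1, -2.9, 2.6]
grip_width: 0.0174
```

```bash
python3 st.py
```

```text
16.6 [0.5598 0.1558 0.0899] [3.1416 0.0002 1.6441] F [-1.0576 -2.9441  2.6339] M [-0.8698  0.3322  0.3158] 0.017445282209962693 q7 -0.11409037096120556
```

>>> carry_out(series=[[0,0,0,0,0,0.03,255],[0,0,0,0,0,0.05,255],[0,0,0,0,0,0.05,255]])

```text
clock: 16.98
position: [0.5598, 0.1558, 0.0899]
tool_rot: [3.142, 0.0, 1.595]
force: [-1.6, -2.6, 2.4]
grip_width: 0.017
```

```bash
python3 st.py
```

```text
16.975 [0.5598 0.1558 0.0899] [3.1416 0.0001 1.5945] F [-1.5578 -2.6103  2.4027] M [-0.7669  0.3605  0.4502] 0.01695734055140393 q7 -0.15326950928920777
```

>>> carry_out(series=[[0,0,0,0,0,0.015,255],[0,0,0,0,0,0.015,255],[0,0,0,0,0,0.015,255],[0,0,0,0,0,0.015,255]])

```text
clock: 17.48
position: [0.5598, 0.1558, 0.0899]
tool_rot: [-3.142, 0.0, 1.58]
force: [-0.8, -2.6, 2.6]
grip_width: 0.0167
```

```bash
python3 st.py
```

```text
17.475 [0.5598 0.1558 0.0899] [-3.1416  0.      1.5798] F [-0.8066 -2.5553  2.5639] M [-0.7307  0.3685  0.4833] 0.016712451175146848 q7 -0.1648072126413486
```

>>> carry_out(series=[[0,0,0,0,0,-0.06,255],[0,0,0,0,0,-0.12,255],[0,0,0,0,0,-0.18,255],[0,0,0,0,0,-0.21,255],[0,0,0,0,0,-0.21,255]])

```text
clock: 18.1
position: [0.5598, 0.1558, 0.0899]
tool_rot: [3.142, -0.0, 1.789]
force: [-1.0, -2.1, 2.1]
grip_width: 0.0172
```

```bash
python3 st.py
```

```text
18.1 [0.5598 0.1558 0.0899] [ 3.1415 -0.0002  1.7889] F [-0.9944 -2.1044  2.1465] M [-0.5809  0.2221  0.0208] 0.017183551802535436 q7 0.001192414179939555
```

>>> carry_out(series=[[-0.0005,0,-0.004,0,0,0,255],[-0.0005,0,-0.009,0,0,0,255],[-0.0005,0,-0.016,0,0,0,255],[-0.0005,0,-0.03,0,0,0,255],[-0.0005,0,-0.03,0,0,0,255]])

```text
clock: 18.73
position: [0.5606, 0.1555, 0.1213]
tool_rot: [3.14, -0.0, 1.79]
force: [-0.4, -0.4, -3.8]
grip_width: 0.0166
```

```bash
python3 st.py
```

```text
18.725 [0.5606 0.1555 0.1213] [ 3.1396 -0.0003  1.7897] F [-0.3874 -0.3637 -3.7664] M [-0.053   0.0253 -0.0251] 0.01658297291906254 q7 -0.007271152710864194
```

>>> carry_out(series=[[0,0,-0.04,0,0,0,255],[0,0,-0.085,0,0,0,255],[0,0,-0.085,0,0,0,255],[0,0,-0.085,0,0,0,255]])

```text
clock: 19.23
position: [0.5594, 0.1553, 0.2042]
tool_rot: [-3.141, -0.0, 1.79]
force: [0.0, -0.1, -3.5]
grip_width: 0.0169
```

```bash
python3 look.py j wrist; python3 st.py; python3 - <<'E'
from h import *
n=np.load('pics/j_wrist.npz'); t=cv2.imread('pics/j_wrist.png')
cv2.imwrite('pics/j1.png',cv2.convertScaleAbs(cv2.resize(t[130:280,241:391],(600,600),interpolation=2),alpha=2))
d=np.load('pics/d_wrist.npz'); print(ray('wrist',[312.4,110.6],.046,d), ray('wrist',[311.5,110],.158,d))
E
```

```text
19.275 [0.5592 0.1552 0.2038] [-3.14    0.0002  1.7899] F [-0.228  -0.242  -3.1029] M [-0.0177  0.0275 -0.0374] 0.016819395247365677 q7 -0.03259080801061031
[[ 0.5014 -0.3165  0.046 ]] [[ 0.5012 -0.3163  0.158 ]]
```

View pics/j1.png

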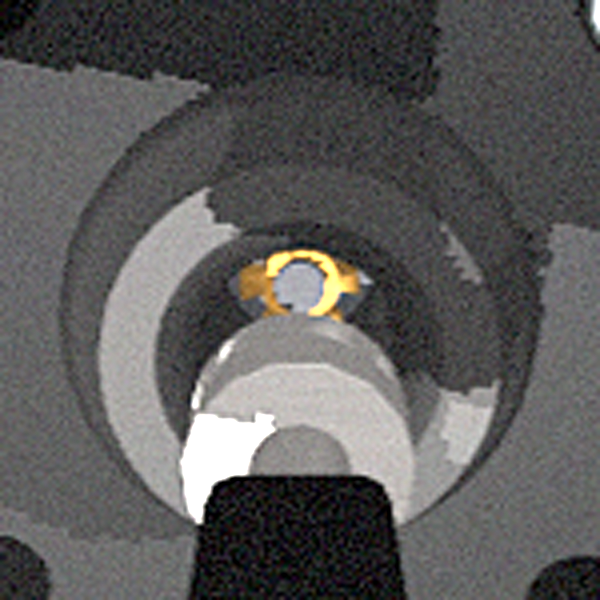

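>>> carry_out(series=[[-0.0448,-0.0158,0,0,0,-0.09,255],[-0.0897,-0.0317,0,0,0,-0.18,255],[-0.1345,-0.0475,0,0,0,-0.27,255],[-0.1794,-0.0633,0,0,0,-0.36,255],[-0.2242,-0.0791,0,0,0,-0.45,255],[-0.2691,-0.095,0,0,0,-0.54,255],[-0.314,-0.1108,0,0,0,-0.63,255],[-0.3588,-0.1266,0,0,0,-0.72,255],[-0.4036,-0.1425,0,0,0,-0.809,255],[-0.4485,-0.1583,0,0,0,-0.809,255]])

```text
clock: 20.52
position: [0.5019, -0.3181, 0.2036]
tool_rot: [3.142, -0.002, 2.6]
force: [1.1, -0.8, -3.2]
grip_width: 0.0172
```

>>> carry_out(series=[[0,0,0.02,0,0,0,255],[0,0,0.04,0,0,0,255],[0,0,0.04,0,0,0,255],[0,0,0.04,0,0,0,255]])

```text
clock: 21.02
position: [0.5028, -0.3169, 0.165]
tool_rot: [-3.141, -0.0, 2.599]
force: [-0.3, 0.2, -3.6]
grip_width: 0.0167
```

```bash
python3 look.py k wrist scene; python3 st.py; python3 - <<'E'
from h import *
n=np.load('pics/k_wrist.npz'); print(proj('wrist',[[.5014,-.3165,.046],[*n['pos'][:2],.046]],n))
w=cv2.imread('pics/k_wrist.png');t=cv2.imread('pics/k_scene.png'); a=cv2.resize(t[120:260,180:320],(400,400),interpolation=2); b=cv2.resize(w[130:330,215:415],(400,400)); cv2.imwrite('pics/k1.png',cv2.convertScaleAbs(np.hstack([a,b]),alpha=1.5))
E
```

```text
21.125 [ 0.5031 -0.317   0.1655] [3.1416 0.0008 2.5989] F [ 0.398  -0.1758 -4.1292] M [-0.0705  0.0152 -0.0338] 0.016498604611962026 q7 1.5866170142739444
[[314.6475 213.5001]
 [315.1433 215.2281]]
```

View pics/k1.png

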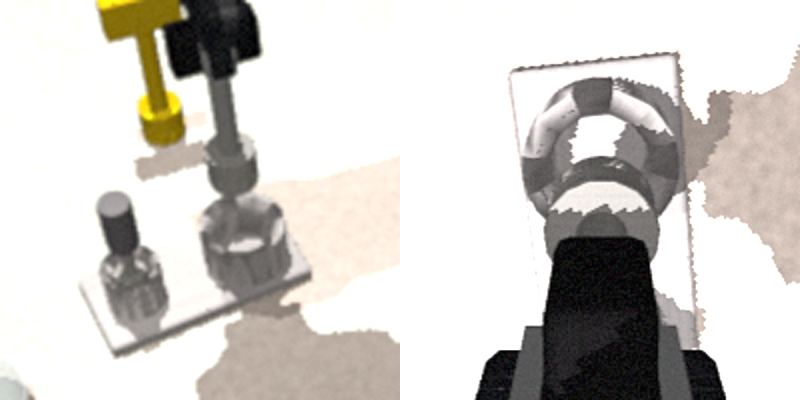

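>>> carry_out(series=[[0.0008,-0.0003,0.015,0,0,0,255],[0.0008,-0.0003,0.03,0,0,0,255],[0.0008,-0.0003,0.042,0,0,0,255],[0.0008,-0.0003,0.053,0,0,0,255],[0.0008,-0.0003,0.06,0,0,0,255],[0.0008,-0.0003,0.06,0,0,0,255]])

```text
clock: 21.88
position: [0.5018, -0.3167, 0.1044]
tool_rot: [-3.141, -0.001, 2.599]
force: [-0.1, -0.6, -2.9]
grip_width: 0.0172
```

```bash
python3 st.py
```

```text
21.875 [ 0.5018 -0.3167  0.1044] [-3.1415 -0.0006  2.5987] F [-0.0825 -0.5667 -2.8635] M [-0.0304 -0.0038  0.0665] 0.017210757894791817 q7 1.5997423852539088
```

Foot is about 36 mm up, in the well mouth; go on down.

>>> carry_out(series=[[0,0,0.008,0,0,0,255],[0,0,0.015,0,0,0,255],[0,0,0.02,0,0,0,255],[0,0,0.022,0,0,0,255],[0,0,0.022,0,0,0,255]])

```text
clock: 22.5
position: [0.502, -0.3167, 0.0829]
tool_rot: [-3.142, -0.0, 2.599]
force: [0.2, -0.1, -2.8]
grip_width: 0.0169
```

```bash
python3 st.py
```

```text
22.5 [ 0.502  -0.3167  0.0829] [-3.1416 -0.      2.5987] F [ 0.1642 -0.0625 -2.806 ] M [-0.032   0.0067  0.0163] 0.016943566699968143 q7 1.60439132937248
```

>>> carry_out(series=[[0,0,0.001,0,0,0,255],[0,0,0.002,0,0,0,255],[0,0,0.0025,0,0,0,255],[0,0,0.0025,0,0,0,255]])

```text
clock: 23.0
position: [0.5021, -0.3168, 0.0806]
tool_rot: [3.142, 0.0, 2.599]
force: [-0.5, 0.2, 1.2]
grip_width: 0.017
```

```bash
python3 st.py
```

```text
23.0 [ 0.5021 -0.3168  0.0806] [3.1415 0.0003 2.5988] F [-0.4861  0.1734  1.2202] M [ 0.1737  0.142  -0.03  ] 0.01699132445665286 q7 1.6048950692929027
```

Contact on the floor, at the same height as when picked up. Open, then retreat.

>>> carry_out(series=[[0,0,0,0,0,0,0],[0,0,0,0,0,0,0],[0,0,0,0,0,0,0],[0,0,0,0,0,0,0],[0,0,0,0,0,0,0],[0,0,0,0,0,0,0],[0,0,0,0,0,0,0]])

```text
clock: 23.88
position: [0.5019, -0.3167, 0.0804]
tool_rot: [-3.142, 0.0, 2.599]
force: [-0.2, -1.1, 0.8]
grip_width: 0.0854
```

>>> carry_out(series=[[0,0,-0.02,0,0,0,0],[0,0,-0.05,0,0,0,0],[0,0,-0.1,0,0,0,0],[0,0,-0.155,0,0,0,0],[-0.04,0,-0.155,0,0,0,0],[-0.079,0.002,-0.155,0,0,0,0],[-0.079,0.002,-0.155,0,0,0,0],[-0.079,0.002,-0.155,0,0,0,0]])

```text
clock: 24.88
position: [0.5701, -0.3557, 0.2351]
tool_rot: [-3.141, -0.001, 2.599]
force: [-0.7, -0.8, 0.5]
grip_width: 0.0854
```

```bash
python3 look.py l wrist scene; python3 st.py; python3 - <<'E'
from h import *
n=np.load('pics/l_wrist.npz'); t=cv2.imread('pics/l_wrist.png')
g=cv2.cvtColor(t,cv2.COLOR_BGR2GRAY)
m=(g<45).astype(np.uint8)*255; m[:50]=0;m[170:]=0;m[:,:285]=0;m[:,340:]=0
m=cv2.morphologyEx(m,cv2.MORPH_OPEN,np.ones((5,5)))
c=max(cv2.findContours(m,0,1)[0],key=cv2.contourArea)[:,0]
print(cv2.minAreaRect(np.float32(ray('wrist',c,.158,n)[:,:2]*1000)),cv2.minAreaRect(c))
w=t;s=cv2.imread('pics/l_scene.png'); a=cv2.resize(s[120:260,180:320],(400,400),interpolation=2); b=cv2.resize(w[40:200,235:395],(400,400)); cv2.imwrite('pics/l1.png',cv2.convertScaleAbs(np.hstack([a,b]),alpha=1.5))
E
```

```text
24.975 [ 0.57   -0.3556  0.2356] [-3.1416 -0.0002  2.5986] F [-0.3449 -0.2746  0.6735] M [-0.0014  0.0252 -0.0061] 0.08521485280198052 q7 1.5870259787287306
((501.3462219238281, -316.1466369628906), (17.032489776611328, 58.21915817260742), 59.358062744140625) ((312.5, 110.0), (96.0, 27.0), 90.0)
```

View pics/l1.png

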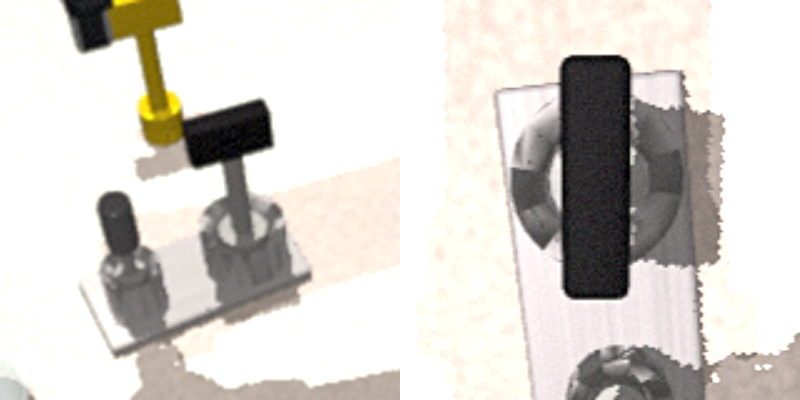

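View pics/l_scene.png

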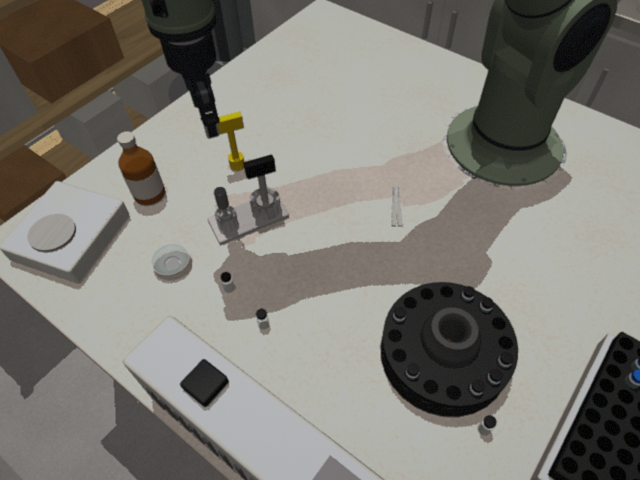

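```bash
python3 -c "
from workcell import ticket
print(ticket.job_done())"
```

```text
the job is handed in; nothing more can be done
None
```

The wrench went onto the nut, tightened it to its stop at about 0.48 N m, and is back upright in its own well. I handed the job in at about 25 s.

- **Seating:** The wrench went down the bore to about 14–15 mm below the nut's free height, with a net press of about 5 N (roughly 1.7 mm of spindle travel).
- **Tightening:** It turned clockwise until the torque rose from about 0.12 N m to the stop. I took it to a measured 0.48 N m, held it there for about 0.4 s, then backed it off to zero torque before lifting.
- **Return:** It touched the well floor at the height it was picked up from. Afterwards the wrist view put the handle within about 1 mm of its starting place, still upright and released. The small driver and the loose vials look unmoved in the scene view, and the gripper is clear.

**What went wrong or disagreed:**
- **First grasp:** It closed on nothing. The fingertips really sit about 44 mm behind the reported TCP, which does not match the tool description. I measured this in the wrist depth image and re-gripped lower without disturbing anything.
- **Side load:** I saw a side force of 2–3 N while turning.
- **Nut check:** I did not measure the nut's angle separately at the end. I judged it from the torque and a wrist picture taken after lifting out.

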